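# Feed a blank under the guard with the push stick

## Robot

A 7-joint arm with a two-finger parallel gripper is mounted at the origin on a cart in front of the work surface, level with it; the furniture and walls round the work are solid. World frame = base frame: x ahead of the robot, y to its left, z up, the work surface at z = 0. Lengths are in m, angles in rad, forces in N, time in s.
With the tool pointing down it reaches from about 0.425 to 0.875 m from the base axis. Payload 4.7 kg.
Tool frame: the origin (TCP) lies midway between the tips of the shut fingers; the grasp point (between the pads) lies 19 mm behind it; z points along the fingers, y is the direction in which the jaws open and shut (so a half turn about z gives the same grasp; the last joint's range is limited). The gripper opens to 87 mm and grips with 3 to 60 N. Pads are 19 mm wide; open, the fingers measure 117 mm over their backs; the gripper's body (75 mm by 190 mm) begins 51 mm behind the grasp point.
Start: joints at [1.164, 0.321, -0.07, 1.45, 0.023, 1.371, -0.057], TCP at [0.266, -0.593, 0.223] pointing down, gripper open.
Joint ranges: [-2.86, 2.86], [-0.3, 2.09], [-1.38, 1.24], [0.06, 2.45], [-1.56, 4.7], [0.09, 2.05], [-2.69, 2.69]. Speed limits (rad/s): [2.57, 2.57, 3.14, 3.14, 3.14, 3.14, 3.14].

## Interface

Orientations are given as a rotation vector (axis times angle).
In Python, from bench import monitor, eyes, order gives the robot as it stands. The module is installed in compiled form; this text tells all that it offers.
- The arm moves only by the shell command python3 -m pendant 'ROWS' [FORCE]. ROWS is JSON, a list of rows, each a list of 3 entries, a list of its own where there are three numbers: the turn, a rotation vector about the tool's x, y, z in degrees, then the shift along the tool's x, y, z in m, then the gripper command: -1 is fully open, 1 is shut, values between are in proportion. In form: [[[rx, ry, rz], [tx, ty, tz], hand], ...]. A call has 1 to 8 rows; each row shifts and turns the commanded pose from where the row before left it, along the tool's axes as they then stand; what a row does not reach is not made up. A row lasts 1/8 s, in which the tool goes at most 62.5 mm and 10.7 degrees, less where a joint would pass 70% of its speed; a pose out of reach is approached as far as the arm can. A call is refused whole if a number of a shift passes 0.0625 or a number of a turn 10.7, either way. A call with a gripper value outside its range is refused whole. The fingers move at their own pace and stop on an object; FORCE is the grip in N (left out, the last holds). Time passes only in rows, so rows that do not move let the fingers close. It gives the time, the measured TCP pose, the force and the opening at its end, in the units of the state.
- monitor.get_state(): the state, without advancing time (a new reading comes with each control period).
- eyes.get_image(name): name is "scene" or "top"; returns a dict with "color" (384x512x3 uint8, red, green, blue), "range_z" (384x512 float32, m along the optical axis (not along the pixel's ray), 0 where there is no reading), "fx", "fy", "cx", "cy" (pixels), "world_to_cam" (4x4, takes a point from world to camera coordinates). Camera axes: x right, y up, looking along -z (the intrinsics and any distortion apply to the point x, -y, -z); pixel columns grow to the right and rows downward; lengths in m; the calibration is good to about 2 mm. A picture is of the moment at which its call begins.
- order.close_job(): hands the job in, once; it reports no verdict.
The state is a dict: "time": time; "joint_positions": joint angles; "qd": joint speeds; "joint_torque": joint torques, N m; "position": TCP position; "tool_rot": TCP orientation; "ft_force": force on the tool from outside, world axes, zero at the start; "torque": the same for the moment, N m; "grip_width": opening from 0.0 (shut) to 1.0 (fully open).
Only numpy, scipy, OpenCV 4.12 (cv2) and the standard library are available. Lean on these libraries where they do the work, as an engineer would, in place of code of your own. Each camera call takes 0.05 s, during which the arm holds its last target.

## Task

Use the wooden push stick to feed the wooden blank along the trimming jig, under its low guard, until the whole blank lies flat on the board clear of the far side of the guard. Then draw the stick back out and set it down on its sole, wholly on the infeed side of the guard. Push the blank only with the stick: the gripper and arm must not touch it.

Things in the scene. Friction and masses are not known exactly. Their poses are not given: they have to be found in the camera images.
- feed_jig: Trimming jig, fixed on the desk, off: plywood board 270 x 112 x 8 mm, bridged by a low guard. Origin at desk height below the guard's middle; x = feed direction, y = left of the feed, z up. Infeed end at x = -150 mm, outfeed end at +120. A fence at y = 42 to 56 mm, 30 mm high above the desk, runs from x = -90 to +120.
- guard_opening (a point): Centre of the low opening under the guard, at the board's top (8 mm above the desk); axes as the jig's. The opening is 84 mm wide (y = -42 to 42) and 24 mm high; the guard covers x = -22 to 22 mm and reaches 59 mm above the desk. A post closes its right side, the fence its left.
- blank: Workpiece: loose flat wooden block 80 long (x) x 56 wide (y) x 16 mm thick, 0.1 to 0.2 kg. Origin at the centre of its underside. It starts flat on the infeed part of the board before the guard, its x axis roughly along the feed.
- push_stick: Loose pale wooden push stick, 0.13 kg, standing on its flat sole (170 x 30 x 12 mm) on the desk to the left. Upright handle 52 long (x) x 24 wide (y), up to 72 mm above the underside. Origin at the underside below the handle's middle; x points to the pushing end, 130 mm ahead; back end 40 mm behind. A gusset 25 mm high joins handle and sole up to x = 51 mm.
- stick_tip (a point): Middle of the push stick's pushing end face, 6 mm above the underside.
- stick_heel (a point): Middle of the push stick's back end face, 6 mm above the underside.

How it is judged:
On the way:
1. the blank is under the guard, being pushed by the stick (x of blank in the frame of feed_jig between -0.03 and 0.055 m and z of blank in the frame of feed_jig below 0.016 m and contact force between push_stick and blank above 0.1 N), for 0.05 s.
At the end, for the whole second after the job is handed in: Blank at rest flat on the board (underside 5-11 mm up, tilt < 0.08 rad), centre > 64 mm past the guard's middle, within 0.35 rad of the feed. Stick at rest on its sole (tilt < 0.2 rad, origin -10 to 20 mm high), both ends > 24 mm on the infeed side of the guard's middle (x of blank in the frame of feed_jig above 0.064 m and angle between the x axis of blank and the x axis of feed_jig, either way round below 0.35 rad and z of blank in the frame of feed_jig between 0.005 and 0.011 m and angle between blank's own z axis and vertical below 0.08 rad and linear speed of each of blank, push_stick below 0.02 m/s and x of each of stick_tip, stick_heel in the frame of feed_jig below -0.024 m and angle between push_stick's own z axis and vertical below 0.2 rad and height (world z) of push_stick between -0.01 and 0.02 m); the robot touches nothing.
It fails at once if the gripper or arm touched the blank (contact force between any of the fingers, the arm and blank above 0.5 N).
It also fails if it takes over 42 s, if anything falls off the work surface, if the arm or the gripper's body presses on something with over 40 N, if the wrist force passes 120 N, or if a joint passes its speed limit or range.

## Working session

There is one attempt and no reset: what is moved stays moved. The work goes in short steps, Python scripts to look and compute and a shell command to move; the robot and the scene stay as the last step left them, time stands still between calls to the robot, and variables do not carry over. Pictures are saved under pics/ and viewed, and the job is handed in when it is done.

```bash
mkdir -p pics
cat > h.py <<'E'
import numpy as np,cv2
from bench import monitor,eyes,order
def grab(name,tag):
    im=eyes.get_image(name); cv2.imwrite(f'pics/{tag}.png',im['color'][:,:,::-1]); 
    np.savez(f'{tag}.npz',**im); return im
def px2w(im,u,v,h):
    T=np.linalg.inv(np.array(im['world_to_cam']))
    d=np.array([(u-im['cx'])/im['fx'],-(v-im['cy'])/im['fy'],-1.0])
    o=T[:3,3]; r=T[:3,:3]@d
    return o+r*(h-o[2])/r[2]
def cloud(im):
    z=im['range_z']; v,u=np.mgrid[:z.shape[0],:z.shape[1]]
    p=np.stack([(u-im['cx'])/im['fx']*z,-(v-im['cy'])/im['fy']*z,-z,np.ones_like(z)],-1)
    return (p@np.linalg.inv(np.array(im['world_to_cam'])).T)[...,:3]
E
python3 - <<'E'
from h import *
print(monitor.get_state())
for n in ['scene','top']:
    im=grab(n,n+'0'); print({k:im[k] for k in im if k not in('color','range_z')})
E
```

```text
{'time': 0.0, 'joint_positions': array([ 1.16410269,  0.32182208, -0.07007853,  1.45170408,  0.02258399,
        1.37080648, -0.056874  ]), 'qd': array([ 0.00147979,  0.00027108, -0.00038086,  0.00068555, -0.00014481,
        0.00060439,  0.00036627]), 'joint_torque': array([ 1.01428188e-03, -4.91284454e+01, -4.03661672e-01, -3.12524450e+01,
       -6.42792019e-02,  4.37740353e-02,  1.53005735e-04]), 'position': array([ 0.26523689, -0.59279488,  0.22144747]), 'tool_rot': array([-3.07045030e+00, -6.55794421e-01,  7.73132445e-04]), 'ft_force': array([-0.39009097, -0.01585535,  0.3193068 ]), 'torque': array([0.03189374, 0.01817546, 0.01818794]), 'grip_width': 1.001910529736454}
{'fx': 441.5491780111237, 'fy': 441.5491780111237, 'cx': 258.62379575193387, 'cy': 188.8800972629196, 'world_to_cam': array([[ 0.76835103, -0.6400276 , -0.00116651, -0.21279773],
       [ 0.45957141,  0.55044362,  0.6969978 , -0.38320264],
       [-0.44545573, -0.53607508,  0.71707231, -0.53193915],
       [ 0.        ,  0.        ,  0.        ,  1.        ]])}
{'fx': 408.85527941776115, 'fy': 408.85527941776115, 'cx': 252.69455371627984, 'cy': 189.26802392506957, 'world_to_cam': array([[-0.02182751, -0.99975505,  0.00366192,  0.27430346],
       [ 0.98103308, -0.02071282,  0.19273056, -0.4579122 ],
       [-0.1926075 ,  0.00779929,  0.98124488, -0.78810744],
       [ 0.        ,  0.        ,  0.        ,  1.        ]])}
```

View pics/scene0.png

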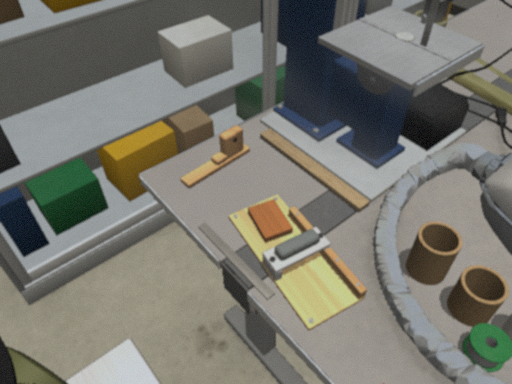

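View pics/top0.png

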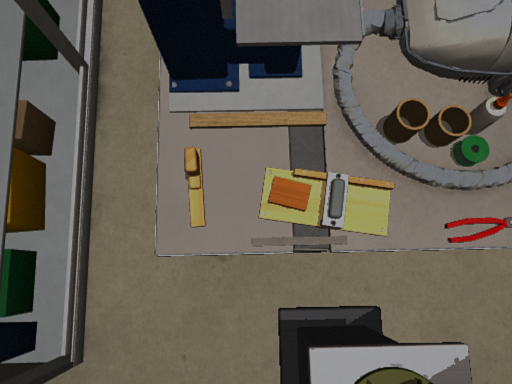

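The scene view shows the jig (guard at about (297,248)), the blank at (269,219) and the stick's handle at (231,142). In the top view the blank is at (290,193), the guard at (337,200), and the stick runs from (193,150) to (198,226) with its tip towards the robot.

Run:
```python
from h import *
im=dict(np.load('top0.npz')); P=cloud(im)
hsv=cv2.cvtColor(im['color'],cv2.COLOR_RGB2HSV)
for n,(u,v) in dict(board=(275,215),board2=(365,215),blank=(290,195),sole=(197,210),handle=(192,156),guard=(338,178),desk=(230,200),fence=(370,183)).items(): print(n,hsv[v,u],P[v,u].round(4))
def show(n,m,h):
    cs,_=cv2.findContours(m.astype('uint8'),cv2.RETR_EXTERNAL,cv2.CHAIN_APPROX_NONE)
    c=max(cs,key=cv2.contourArea); r=cv2.minAreaRect(c); b=cv2.boxPoints(r)
    W=np.array([px2w(im,u,v,h) for u,v in b]); print(n,cv2.contourArea(c),b.round(1).tolist()); print(W[:,:2].round(4).tolist(),'c',W.mean(0).round(4),'sides',np.linalg.norm(W[1]-W[0]).round(4),np.linalg.norm(W[2]-W[1]).round(4)); 
    e=W[2]-W[1] if np.linalg.norm(W[2]-W[1])>np.linalg.norm(W[1]-W[0]) else W[1]-W[0]
    print('ang',np.degrees(np.arctan2(e[1],e[0])))
H,S,V=[hsv[...,i].astype(int) for i in range(3)]
R=np.zeros(H.shape,bool);R[140:245,165:400]=1
show('blank',R&(H<13)&(S>150),.024)
st=R.copy();st[:,215:]=0
show('stick',st&(H>10)&(H<26)&(S>90),.012)
bd=R.copy();bd[:,:255]=0
show('board',bd&(S>60)&(P[...,2]<.018),.008)
show('guard',bd&(P[...,2]>.04)&(S<60),.059)
# handle
m=st&(P[...,2]>.05); print('handle',P[m].mean(0),P[m].min(0),P[m].max(0),m.sum())
m=st&(P[...,2]>.006)&(P[...,2]<.016)&(S>90);q=P[m];print('sole',q.min(0),q.max(0))
# obstacles: tall near
m=(P[...,2]>.1)&(P[...,0]>.3)&(P[...,0]<.95)&(abs(P[...,1])<.5)
for y in np.arange(-.4,.5,.05):
    s=m&(abs(P[...,1]-y)<.025); 
    if s.sum(): print('obs y',y.round(2),'xmin',P[s][:,0].min().round(3),'z',P[s][P[s][:,0].argmin(),2].round(3),'zmax',P[s][:,2].max().round(3))
```

```text
board [ 30 113 158] [0.4151 0.2183 0.0055]
board2 [ 30 113 160] [0.4104 0.0301 0.0106]
blank [ 12 204 156] [0.4541 0.1868 0.0227]
sole [ 23 137 160] [0.4281 0.3815 0.0131]
handle [ 19 148 160] [0.5293 0.3847 0.0689]
guard [120   6  91] [0.4843 0.0885 0.0407]
desk [ 17  33 124] [ 0.4503  0.3131 -0.0015]
fence [ 16 160 166] [0.4743 0.0206 0.0314]
blank 852.0 [[268.3999938964844, 201.39999389648438], [274.70001220703125, 176.1999969482422], [310.70001220703125, 185.1999969482422], [304.3999938964844, 210.39999389648438]]
[[0.4414, 0.2322], [0.4947, 0.2174], [0.4738, 0.1428], [0.421, 0.1584]] c [0.4577 0.1877 0.024 ] sides 0.0553 0.0775
ang -105.61961547915814
stick 1002.0 [[183.60000610351562, 147.10000610351562], [200.1999969482422, 146.10000610351562], [205.1999969482422, 225.6999969482422], [188.60000610351562, 226.6999969482422]]
[[0.5657, 0.4111], [0.5673, 0.3754], [0.395, 0.3646], [0.3936, 0.3989]] c [0.4804 0.3875 0.012 ] sides 0.0357 0.1727
ang -176.40524083592993
board 2979.5 [[258.0, 218.0], [265.5, 165.5], [334.3999938964844, 175.3000030517578], [326.8999938964844, 227.800003
[... 555 characters left out ...]
3 0.86057559] 350
sole [0.39467421 0.36700031 0.00640944] [0.56378714 0.40141537 0.01597696]
obs y -0.25 xmin 0.593 z 0.102 zmax 0.152
obs y -0.2 xmin 0.591 z 0.101 zmax 0.224
obs y -0.15 xmin 0.676 z 0.115 zmax 0.222
obs y -0.1 xmin 0.684 z 0.114 zmax 0.202
obs y -0.05 xmin 0.704 z 0.115 zmax 0.165
obs y -0.0 xmin 0.771 z 0.104 zmax 0.127
obs y 0.05 xmin 0.777 z 0.1 zmax 0.117
obs y 0.1 xmin 0.651 z 0.277 zmax 0.28
obs y 0.15 xmin 0.651 z 0.271 zmax 0.279
obs y 0.2 xmin 0.651 z 0.275 zmax 0.28
obs y 0.25 xmin 0.303 z 0.861 zmax 0.861
obs y 0.3 xmin 0.65 z 0.276 zmax 0.291
obs y 0.35 xmin 0.715 z 0.241 zmax 0.294
obs y 0.4 xmin 0.714 z 0.13 zmax 0.297
obs y 0.45 xmin 0.715 z 0.166 zmax 0.296
```

Run:
```python
from h import *
for n,b in [('top0',(150,130,400,250)),('scene0',(130,110,380,340))]:
    i=cv2.imread(f'pics/{n}.png')[b[1]:b[3],b[0]:b[2]]
    s=3 if n=='top0' else 2
    cv2.imwrite(f'pics/{n}z.png',cv2.resize(i,None,fx=s,fy=s,interpolation=cv2.INTER_CUBIC))
```

```text
(no output)
```

View zooms.

View pics/top0z.png

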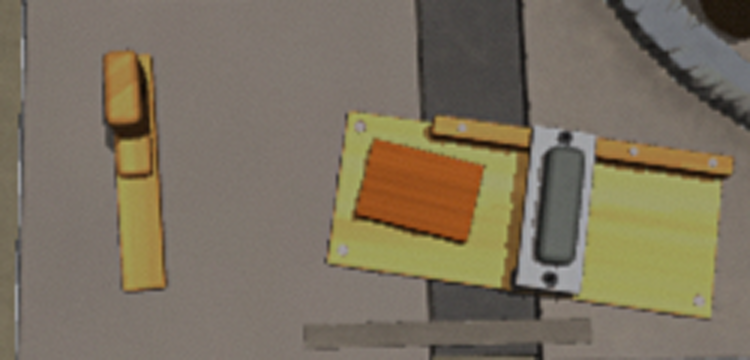

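View pics/scene0z.png

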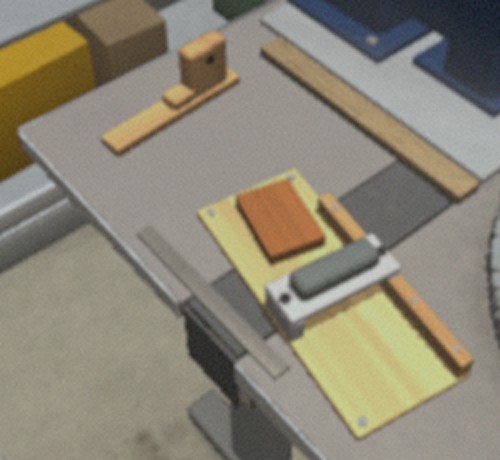

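Run:
```python
from h import *
im=dict(np.load('top0.npz'))
f=lambda u,v,h: px2w(im,u/3+150,v/3+130,h)[:2]
a,b,c=f(347,112,.008),f(328,264,.008),f(711,318,.008)
print('board',a,b,c,'w',np.linalg.norm(a-b),'l',np.linalg.norm(c-b))
ex=(c-b)/np.linalg.norm(c-b); ey=np.array([-ex[1],ex[0]])
O=(b+c)/2+ey*.056+ex*.015; print('jig O',O,'yaw',np.degrees(np.arctan2(ex[1],ex[0])), 'ab ang',np.degrees(np.arctan2(*(a-b)[::-1])))
gc=np.mean([f(533,125,.059),f(596,132,.059),f(516,287,.059),f(580,297,.059)],0);print('guard c',gc)
B=[f(*p,.024) for p in [(371,138),(484,165),(465,243),(354,217)]]
bc=np.mean(B,0);print('blank',bc,np.linalg.norm(B[1]-B[0]),np.linalg.norm(B[2]-B[1]),'ang',np.degrees(np.arctan2(*(B[1]-B[0])[::-1])),'in jig',ex@(bc-O),ey@(bc-O))
t1,t2,hr=f(123,290,.012),f(166,287,.012),f(151,54,.012)
sx=(t2-hr)/np.linalg.norm(t2-hr);tip=(t1+t2)/2
print('tip',tip,'w',np.linalg.norm(t1-t2),'len',np.linalg.norm(t2-hr),'ang',np.degrees(np.arctan2(*sx[::-1])),'origin',tip-.13*sx)
hs=[f(*p,.072) for p in [(104,52),(134,51),(141,117),(108,124)]];print('handle',np.mean(hs,0))
```

```text
board [0.51818691 0.23521527] [0.40910862 0.25154752] [ 0.36578847 -0.01313966] w 0.11029421761576834 l 0.268208761868577
jig O [0.44029052 0.09535595] yaw -99.29493394437952 ab ang -8.515612090005641
guard c [0.43608399 0.10038927]
blank [0.45705333 0.18787861] 0.08089238663420444 0.05674125954312976 ang -105.00450034035114 in jig -0.0940153099930033 0.001598779804345121
tip [0.39428054 0.37910069] w 0.029780443109592235 len 0.16840729743384425 ang -176.3030978849268 origin [0.52401002 0.38748288]
handle [0.52311877 0.38709013]
```

The image measurements match the given sizes: board 268×110 mm, blank 81×57 mm, stick 168×30 mm. The handle top is within 1 mm of where the tip puts it. I'll start the transit, turning the tool yaw to +3.7° so the jaws lie across the handle.

```bash
cat >> h.py <<'E'
from scipy.spatial.transform import Rotation as Ro
def delta(target,yaw=None):
    s=monitor.get_state(); R=Ro.from_rotvec(s['tool_rot']); M=R.as_matrix()
    print('t',round(s['time'],2),'pos',s['position'].round(4),'yaw',np.degrees(np.arctan2(M[1,0],M[0,0])).round(2),'tilt zx,zy',M[:2,2].round(4),'w',round(s['grip_width'],3),'f',s['ft_force'].round(1),'q',s['joint_positions'].round(2))
    if yaw is not None:
        D=Ro.from_euler('z',yaw,degrees=True)*Ro.from_rotvec([np.pi,0,0])
        print('turn',np.degrees((R.inv()*D).as_rotvec()).round(2)); M2=D.as_matrix(); print('shift in target axes',(M2.T@(np.array(target)-s['position'])).round(4))
    print('shift now axes',(M.T@(np.array(target)-s['position'])).round(4))
E
python3 -m pendant '[[[0,0,10.2],[0,0,-0.03],-1],[[0,0,10.2],[0,0,-0.03],-1],[[0,0,0],[0.03,-0.05,0],-1]]' 40
python3 -c "
from h import *
delta([.524,.3875,.15],3.7)"
```

```text
time: 0.48
position: [0.2891, -0.5455, 0.2842]
tool_rot: [3.135, 0.086, -0.001]
ft_force: [1.3, 0.2, 0.3]
grip_width: 0.999
t 0.47 pos [ 0.2891 -0.5455  0.2842] yaw 3.14 tilt zx,zy [-0.0002 -0.0051] w 0.999 f [1.3 0.2 0.3] q [ 1.08  0.23 -0.05  1.45  0.01  1.46 -0.49]
turn [ 0.29  0.03 -0.56]
shift in target axes [ 0.2946 -0.9159  0.1342]
shift now axes [ 0.2857 -0.9194  0.1294]
```

```bash
python3 -m pendant '[[[0,0,0],[0.035,-0.05,0],-1],[[0,0,0],[0.035,-0.055,0],-1],[[0,0,0],[0.035,-0.055,0],-1],[[0,0,0],[0.03,-0.055,0],-1],[[0,0,0],[0.02,-0.055,0],-1],[[0,0,0],[0.01,-0.055,0],-1],[[0,0,0],[0.01,-0.055,0],-1],[[0,0,0],[0.01,-0.055,0],-1]]'
python3 -m pendant '[[[0,0,0],[0.01,-0.055,0],-1],[[0,0,0],[0.02,-0.055,0],-1],[[0,0,0],[0.02,-0.055,0],-1],[[0,0,0],[0.02,-0.055,0],-1],[[0,0,0],[0.02,-0.055,0],-1],[[0,0,0],[0.02,-0.055,0.02],-1],[[0,0,0],[0.01,-0.055,0.02],-1],[[0,0,0],[0,-0.05,0.02],-1]]'
python3 -c "
from h import *
delta([.524,.3875,.033],3.7)"
```

```text
time: 1.48
position: [0.4458, -0.0984, 0.2822]
tool_rot: [3.14, 0.102, -0.0]
ft_force: [0.4, 0.6, 0.4]
grip_width: 1.0
time: 2.48
position: [0.5379, 0.343, 0.2209]
tool_rot: [-3.14, -0.101, 0.002]
ft_force: [0.5, 0.9, -0.8]
grip_width: 1.002
t 2.48 pos [0.5379 0.343  0.2209] yaw 3.67 tilt zx,zy [-0.0013 -0.    ] w 1.002 f [ 0.5  0.9 -0.8] q [ 0.02  0.41 -0.83  1.46  0.3   1.4  -2.33]
turn [-0.    0.07 -0.03]
shift in target axes [-0.011  -0.0453  0.1879]
shift now axes [-0.0108 -0.0452  0.1879]
```

```bash
python3 -m pendant '[[[0,0,0],[-0.011,-0.045,0],-1],[[0,0,0],[0,0,0.04],-1],[[0,0,0],[0,0,0.04],-1],[[0,0,0],[0,0,0],-1]]'
python3 -c "
from h import *
delta([.524,.3875,.034],3.7)
grab('top','top1');grab('scene','scene1')
i=cv2.imread('pics/top1.png')[110:250,150:290];j=cv2.imread('pics/scene1.png')[60:200,160:300]
cv2.imwrite('pics/c1.png',cv2.resize(np.hstack([i,j]),None,fx=2.8,fy=2.8))"
```

```text
time: 2.98
position: [0.5218, 0.3837, 0.1386]
tool_rot: [3.136, 0.102, -0.01]
ft_force: [-0.3, -0.5, -0.1]
grip_width: 1.005
t 2.98 pos [0.5218 0.3837 0.1386] yaw 3.72 tilt zx,zy [-0.0062 -0.0046] w 1.005 f [-0.3 -0.5 -0.1] q [-0.07  0.5  -0.81  1.53  0.37  1.28 -2.43]
turn [0.24 0.37 0.02]
shift in target axes [ 0.0024 -0.0037  0.1046]
shift now axes [ 0.0031 -0.0041  0.1046]
```

View pics/c1.png

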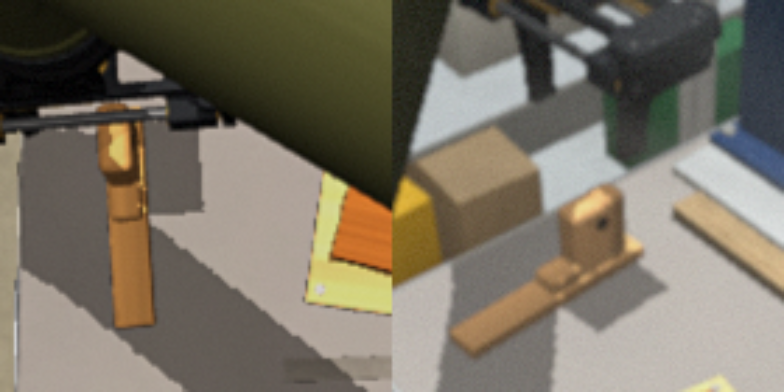

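The gripper is above the handle, with the handle between the fingers (crop left at (118,140)). Descending now.

```bash
python3 -m pendant '[[[0,0,0],[0.002,-0.003,0.04],-1],[[0,0,0],[0,0,0.04],-1],[[0,0,0],[0,0,0.023],-1],[[0,0,0],[0,0,0],-1]]'
python3 -c "
from h import *
delta([.524,.3875,.034],3.7)"
```

```text
time: 3.58
position: [0.5254, 0.3885, 0.0392]
tool_rot: [3.139, 0.101, -0.002]
ft_force: [-0.8, 0.2, 0.7]
grip_width: 1.003
t 3.58 pos [0.5254 0.3885 0.0392] yaw 3.69 tilt zx,zy [-0.0012 -0.0008] w 1.003 f [-0.8  0.2  0.7] q [-0.1   0.6  -0.76  1.61  0.45  1.12 -2.49]
turn [ 0.04  0.07 -0.01]
shift in target axes [-0.0015  0.0009  0.0052]
shift now axes [-0.0014  0.0009  0.0052]
```

```bash
python3 -m pendant '[[[0,0,0],[-0.001,0.001,0.002],-1],[[0,0,0],[0,0,0],1],[[0,0,0],[0,0,0],1],[[0,0,0],[0,0,0],1],[[0,0,0],[0,0,0],1],[[0,0,0],[0,0,0],1]]' 45
python3 -c "
from h import *
delta([.524,.3875,.034],3.7)"
```

```text
time: 4.32
position: [0.5246, 0.3878, 0.0375]
tool_rot: [3.14, 0.102, -0.0]
ft_force: [0.6, -0.2, 0.2]
grip_width: 0.516
t 4.33 pos [0.5246 0.3878 0.0375] yaw 3.71 tilt zx,zy [-0.     -0.0001] w 0.516 f [ 0.6 -0.2  0.2] q [-0.1   0.6  -0.76  1.62  0.45  1.11 -2.49]
turn [0.01 0.   0.01]
shift in target axes [-0.0006  0.0003  0.0035]
shift now axes [-0.0006  0.0003  0.0035]
```

```bash
python3 -m pendant '[[[0,0,0],[0,0,0],1],[[0,0,0],[0,0,0],1],[[0,0,0],[0,0,0],1],[[0,0,0],[0,0,0],1]]' 45
python3 -c "
from h import *
delta([.524,.3875,.034],3.7)"
```

```text
time: 4.82
position: [0.5245, 0.3878, 0.0374]
tool_rot: [3.14, 0.102, -0.0]
ft_force: [-0.7, 0.3, -0.3]
grip_width: 0.268
t 4.83 pos [0.5245 0.3878 0.0374] yaw 3.71 tilt zx,zy [-0.0002 -0.    ] w 0.268 f [-0.7  0.3 -0.3] q [-0.1   0.6  -0.76  1.62  0.45  1.11 -2.49]
turn [0.   0.01 0.01]
shift in target axes [-0.0005  0.0003  0.0034]
shift now axes [-0.0005  0.0003  0.0034]
```

Gripped: the 0.268 opening is about 23 mm, against a 24 mm handle. Next I lift, swing the stick onto the feed line and check it.

```bash
python3 -m pendant '[[[0,0,0],[0,0,-0.03],1],[[0,0,0],[0,0,-0.03],1],[[0,0,-9.6],[-0.02,0,0],1],[[0,0,-9.6],[-0.02,0,0],1],[[0,0,-9.6],[0,0,0],1],[[0,0,-9.6],[0,0,0],1],[[0,0,-9.6],[0,0,0],1],[[0,0,-9.6],[0,0,0],1]]'
python3 -m pendant '[[[0,0,-9.6],[0,0,0],1],[[0,0,-9.6],[0,0,0],1],[[0,0,0],[0,0,0],1]]'
python3 -c "
from h import *
delta([.4855,.3787,.06],80.9)"
```

```text
time: 5.82
position: [0.4851, 0.3816, 0.0973]
tool_rot: [2.698, 1.609, -0.001]
ft_force: [-0.0, -0.6, -1.7]
grip_width: 0.267
time: 6.2
position: [0.485, 0.3816, 0.0971]
tool_rot: [-2.399, -2.027, 0.001]
ft_force: [-0.0, 0.1, -1.8]
grip_width: 0.279
t 6.2 pos [0.485  0.3816 0.0971] yaw 80.4 tilt zx,zy [-0.001  -0.0002] w 0.279 f [-0.   0.1 -1.8] q [ 0.11  0.59 -1.09  1.66  0.54  1.24 -1.26]
turn [-0.05  0.02 -0.5 ]
shift in target axes [-0.0028  0.001   0.0371]
shift now axes [-0.0028  0.001   0.0371]
```

```bash
python3 -m pendant '[[[0,0,-0.5],[-0.003,0.001,0.03],1],[[0,0,0],[0,0,0.02],1],[[0,0,0],[0,0,0],1],[[0,0,0],[0,0,0],1]]'
python3 -c "
from h import *
delta([.4855,.3787,.0475],80.9)
grab('top','top2');grab('scene','scene2')
i=cv2.imread('pics/top2.png')[130:250,150:350];j=cv2.imread('pics/scene2.png')[110:230,130:330]
cv2.imwrite('pics/c2.png',cv2.resize(np.vstack([i,j]),None,fx=2.5,fy=2.5))"
```

```text
time: 6.7
position: [0.4858, 0.3795, 0.0482]
tool_rot: [-2.389, -2.04, -0.002]
ft_force: [-0.4, 0.2, -1.4]
grip_width: 0.268
t 6.7 pos [0.4858 0.3795 0.0482] yaw 80.99 tilt zx,zy [0.0006 0.0008] w 0.268 f [-0.4  0.2 -1.4] q [ 0.09  0.64 -1.05  1.7   0.59  1.16 -1.28]
turn [ 0.03 -0.05  0.09]
shift in target axes [-0.0008 -0.0002  0.0007]
shift now axes [-0.0008 -0.0002  0.0007]
```

View pics/c2.png

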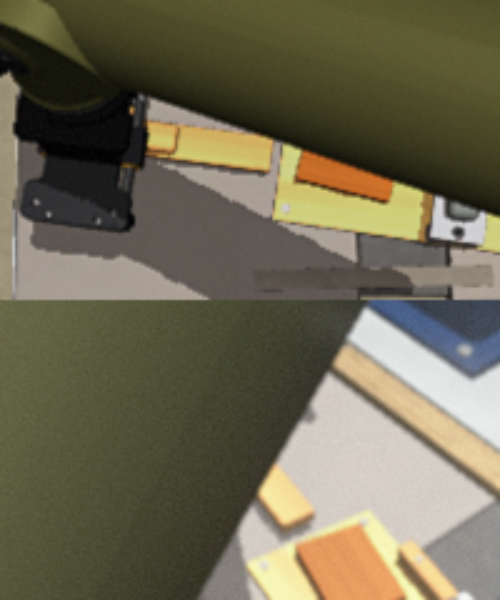

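The stick points along the feed just before the board. In the upper crop its tip corners are about (273,140) and (271,172), with the blank ahead at (345,175).

```bash
python3 -c "
from h import *
im=dict(np.load('top2.npz'))
a=px2w(im,150+273/2.5,130+140/2.5,.0227);b=px2w(im,150+271/2.5,130+172/2.5,.0227)
t=((a+b)/2)[:2];print(a,b,t,np.linalg.norm(a-b))
O=np.array([.4385,.0975]);y=np.radians(-99.1);ex=np.array([np.cos(y),np.sin(y)]);ey=np.array([-ex[1],ex[0]])
print('tip jig',ex@(t-O),ey@(t-O))
c=px2w(im,150+276/2.5,130+218/2.5,.008)[:2];print('infeed right corner jig',ex@(c-O),ey@(c-O))"
```

```text
[0.47456275 0.25048068 0.0227    ] [0.44744271 0.25281988 0.0227    ] [0.46100273 0.25165028] 0.02722072929054636
tip jig -0.15576910446046952 -0.002160604685036222
infeed right corner jig -0.14546925613214406 -0.05140737359353535
```

```bash
python3 -m pendant '[[[0,0,0],[-0.01,0,0],1],[[0,0,0],[-0.01,0,0],1],[[0,0,0],[-0.01,0,0],1],[[0,0,0],[-0.01,0,0],1],[[0,0,0],[-0.01,0,0],1],[[0,0,0],[-0.01,0,0],1],[[0,0,0],[0,0,0],1]]'
python3 -c "
from h import *
O=np.array([.4385,.0975]);y=np.radians(-99.1);ex=np.array([np.cos(y),np.sin(y)]);ey=np.array([-ex[1],ex[0]])
delta([*(O-.1*ex),.0475],80.9)
p=monitor.get_state()['position'][:2];print('origin jig',ex@(p-O),ey@(p-O))
grab('top','top3');grab('scene','scene3')
i=cv2.imread('pics/top3.png')[130:250,200:400];j=cv2.imread('pics/scene3.png')[160:280,200:400]
cv2.imwrite('pics/c3.png',cv2.resize(np.vstack([i,j]),None,fx=2.5,fy=2.5))"
```

```text
time: 7.68
position: [0.4764, 0.3178, 0.0472]
tool_rot: [2.389, 2.038, -0.002]
ft_force: [0.4, -0.2, -1.9]
grip_width: 0.273
t 7.67 pos [0.4764 0.3178 0.0472] yaw 80.93 tilt zx,zy [-0.0002 -0.0018] w 0.273 f [ 0.4 -0.2 -1.9] q [ 0.24  0.56 -1.09  1.81  0.55  1.12 -1.2 ]
turn [0.   0.11 0.03]
shift in target axes [-0.1236 -0.0026 -0.0003]
shift now axes [-1.236e-01 -2.700e-03 -1.000e-04]
origin jig -0.22356433843989523 0.0026056842785578222
```

View pics/c3.png

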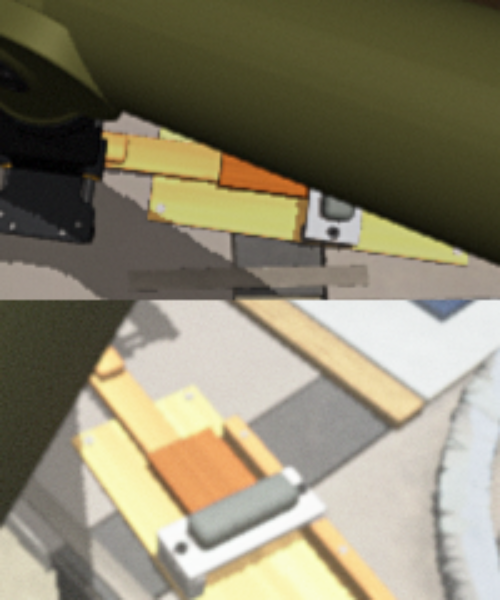

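The blank has squared up against the stick's end: lower crop, blank at (205,470), contact edge at (150,455). It is starting under the guard, so I keep feeding.

```bash
python3 -m pendant '[[[0,0,0],[-0.01,0,0],1],[[0,0,0],[-0.01,0,0],1],[[0,0,0],[-0.01,0,0],1],[[0,0,0],[-0.01,0,0],1],[[0,0,0],[-0.01,0,0],1],[[0,0,0],[-0.01,0,0],1],[[0,0,0],[-0.01,0,0],1]]'
python3 -c "
from h import *
O=np.array([.4385,.0975]);y=np.radians(-99.1);ex=np.array([np.cos(y),np.sin(y)]);ey=np.array([-ex[1],ex[0]])
delta([*(O-.097*ex),.0475],80.9)
p=monitor.get_state()['position'][:2];print('origin jig',ex@(p-O),ey@(p-O))
grab('scene','scene4')
j=cv2.imread('pics/scene4.png')[160:330,200:400]
cv2.imwrite('pics/c4.png',cv2.resize(j,None,fx=2.5,fy=2.5))"
```

```text
time: 8.65
position: [0.4652, 0.2497, 0.0475]
tool_rot: [2.389, 2.04, -0.0]
ft_force: [1.2, 0.8, -1.2]
grip_width: 0.27
t 8.65 pos [0.4652 0.2497 0.0475] yaw 81.01 tilt zx,zy [ 0.0001 -0.0001] w 0.27 f [ 1.2  0.8 -1.2] q [ 0.43  0.48 -1.15  1.92  0.5   1.08 -1.09]
turn [0.   0.01 0.11]
shift in target axes [-0.0575 -0.0023  0.    ]
shift now axes [-0.0575 -0.0024  0.    ]
origin jig -0.15449842806528633 0.0023359304171108397
```

View pics/c4.png

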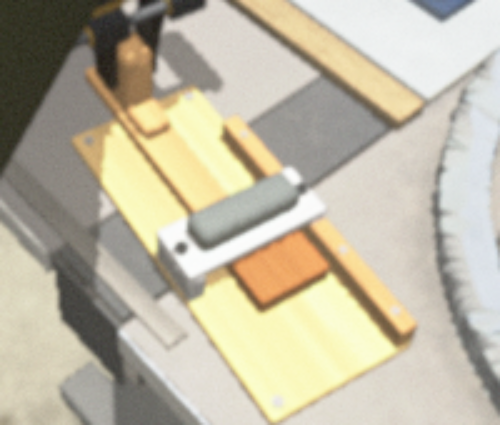

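The blank is halfway out of the guard at (280,270), still straight. Feeding the rest now.

```bash
python3 -m pendant '[[[0,0,0],[-0.01,0,0],1],[[0,0,0],[-0.01,0,0],1],[[0,0,0],[-0.01,0,0],1],[[0,0,0],[-0.01,0,0],1],[[0,0,0],[-0.01,0,0],1],[[0,0,0],[-0.008,0,0],1],[[0,0,0],[0,0,0],1]]'
python3 -c "
from h import *
O=np.array([.4385,.0975]);y=np.radians(-99.1);ex=np.array([np.cos(y),np.sin(y)]);ey=np.array([-ex[1],ex[0]])
delta([*(O-.097*ex),.0475],80.9)
p=monitor.get_state()['position'][:2];print('origin jig',ex@(p-O),ey@(p-O))
grab('scene','scene5')
j=cv2.imread('pics/scene5.png')[200:330,240:400]
cv2.imwrite('pics/c5.png',cv2.resize(j,None,fx=4,fy=4))"
```

```text
time: 9.57
position: [0.4563, 0.1919, 0.0474]
tool_rot: [2.389, 2.038, -0.001]
ft_force: [-0.4, -0.5, -1.3]
grip_width: 0.274
t 9.57 pos [0.4563 0.1919 0.0474] yaw 80.94 tilt zx,zy [-0.0002 -0.0012] w 0.274 f [-0.4 -0.5 -1.3] q [ 0.61  0.41 -1.21  1.99  0.45  1.04 -0.97]
turn [-0.    0.07  0.04]
shift in target axes [ 0.001  -0.0026 -0.0001]
shift now axes [ 0.001  -0.0026 -0.0001]
origin jig -0.09604790480791223 0.002633887477327525
```

View pics/c5.png

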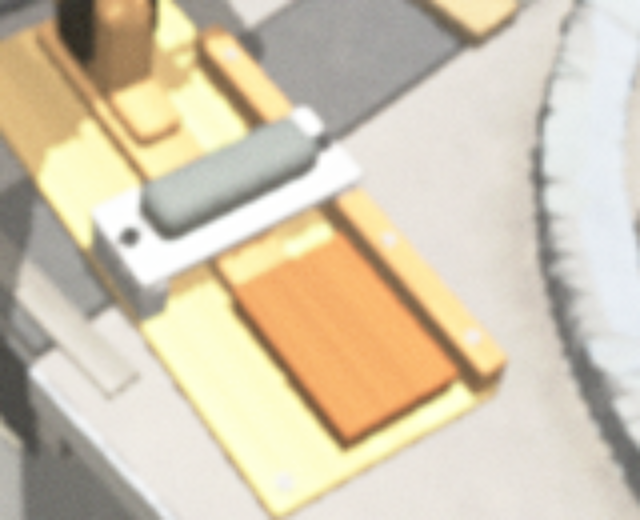

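The blank lies flat past the guard (corners near (232,285), (335,233), (455,380), (345,438)). Before withdrawing I'll check its jig coordinates.

```bash
python3 -c "
from h import *
im=dict(np.load('scene5.npz'))
f=lambda u,v,h:px2w(im,240+u/4,200+v/4,h)[:2]
O=np.array([.4385,.0975]);y=np.radians(-99.1);ex=np.array([np.cos(y),np.sin(y)]);ey=np.array([-ex[1],ex[0]])
J=lambda p:np.array([ex@(p-O),ey@(p-O)]).round(4)
B=[f(*p,.024) for p in [(232,285),(335,233),(455,380),(345,438)]]
print([J(b) for b in B],'c',J(np.mean(B,0)))
print('corner (120,-56)',J(f(275,515,.008)),'tall guard (22,-56?)',J(f(140,283,.059)),J(f(362,172,.059)), J(f(93,212,.059)))
"
```

```text
[array([ 0.0334, -0.0152]), array([0.0342, 0.0375]), array([0.1161, 0.0361]), array([ 0.1142, -0.017 ])] c [0.0745 0.0103]
corner (120,-56) [ 0.1205 -0.0532] tall guard (22,-56?) [ 0.0323 -0.0608] [0.0333 0.0475] [-0.0065 -0.0591]
```

```bash
python3 -c "
from h import *
im=dict(np.load('scene5.npz'))
f=lambda u,v,h:px2w(im,240+u/4,200+v/4,h)[:2]
O=np.array([.4385,.0975]);y=np.radians(-99.1);ex=np.array([np.cos(y),np.sin(y)]);ey=np.array([-ex[1],ex[0]])
J=lambda p:np.array([ex@(p-O),ey@(p-O)]).round(4)
for h in (.04,.044):print(J(f(140,283,h)),J(f(362,172,h)), J(f(93,212,h)))
"
```

```text
[ 0.0218 -0.0537] [0.0229 0.0582] [-0.0182 -0.0519]
[ 0.024  -0.0552] [0.0251 0.0559] [-0.0157 -0.0534]
```

```bash
python3 -m pendant '[[[0,0,0],[0.015,0,0],1],[[0,0,0],[0.03,0,0],1],[[0,0,0],[0.03,0,0],1],[[0,0,0],[0.03,0,0],1],[[0,0,0],[0.03,0,0],1],[[0,0,0],[0.03,0,0],1],[[0,0,0],[0.03,0,0],1],[[0,0,0],[0,0,0],1]]'
python3 -c "
from h import *
O=np.array([.4385,.0975]);y=np.radians(-99.1);ex=np.array([np.cos(y),np.sin(y)]);ey=np.array([-ex[1],ex[0]])
delta([*(O-.298*ex),.0375],80.9)
p=monitor.get_state()['position'][:2];print('origin jig',ex@(p-O),ey@(p-O))"
```

```text
time: 10.62
position: [0.4855, 0.389, 0.0476]
tool_rot: [-2.383, -2.043, -0.001]
ft_force: [-0.8, -1.6, -0.9]
grip_width: 0.272
t 10.62 pos [0.4855 0.389  0.0476] yaw 81.22 tilt zx,zy [-0.0009  0.0023] w 0.272 f [-0.8 -1.6 -0.9] q [ 0.07  0.65 -1.04  1.68  0.6   1.17 -1.29]
turn [-0.07 -0.12  0.32]
shift in target axes [ 0.0028 -0.0003  0.0101]
shift now axes [ 0.0028 -0.0003  0.0101]
origin jig -0.2952283890678314 0.0003320482124072885
```

```bash
python3 -m pendant '[[[0,0,0],[0.005,0,0],1],[[0,0,0],[0,0,0.005],1],[[0,0,0],[0,0,0.004],1],[[0,0,0],[0,0,0.001],1],[[0,0,0],[0,0,0],1]]'
python3 -c "
from h import *
delta([.486,.394,.0375],80.9)"
```

```text
time: 11.25
position: [0.4877, 0.3903, 0.0374]
tool_rot: [2.389, 2.04, 0.0]
ft_force: [-0.1, 0.3, -0.9]
grip_width: 0.272
t 11.25 pos [0.4877 0.3903 0.0374] yaw 80.99 tilt zx,zy [ 0.0001 -0.0001] w 0.272 f [-0.1  0.3 -0.9] q [ 0.05  0.66 -1.03  1.68  0.61  1.16 -1.3 ]
turn [0.01 0.01 0.09]
shift in target axes [ 0.0034 -0.0022 -0.0001]
shift now axes [ 0.0034 -0.0022 -0.0001]
```

```bash
python3 -m pendant '[[[0,0,0],[0,0,0],-1],[[0,0,0],[0,0,0],-1],[[0,0,0],[0,0,0],-1],[[0,0,0],[0,0,0],-1],[[0,0,0],[0,0,0],-1],[[0,0,0],[0,0,0],-1],[[0,0,0],[0,0,0],-1]]'
python3 -m pendant '[[[0,0,0],[0,0,-0.02],-1],[[0,0,0],[0,0,-0.04],-1],[[0,0,0],[0,0,-0.05],-1],[[0,0,0],[0,0,-0.05],-1],[[0,0,0],[0.05,0,-0.05],-1],[[0,0,0],[0.05,0,0],-1],[[0,0,0],[0,0,0],-1]]'
python3 -c "
from h import *
delta([.486,.394,.0375],80.9)
grab('top','top6');grab('scene','scene6')
i=cv2.imread('pics/top6.png')[130:250,150:400];j=cv2.imread('pics/scene6.png')[100:340,130:380]
cv2.imwrite('pics/c6.png',cv2.resize(np.vstack([i,j]),None,fx=1.6,fy=1.6))"
```

```text
time: 12.12
position: [0.4875, 0.3906, 0.0375]
tool_rot: [2.389, 2.04, -0.0]
ft_force: [0.1, -0.1, -0.1]
grip_width: 0.963
time: 13.0
position: [0.4991, 0.4886, 0.2431]
tool_rot: [-2.379, -2.046, -0.002]
ft_force: [-1.2, 0.6, -0.4]
grip_width: 0.997
t 13.0 pos [0.4991 0.4886 0.2431] yaw 81.39 tilt zx,zy [-0.0017  0.0042] w 0.997 f [-1.2  0.6 -0.4] q [-0.15  0.64 -1.08  1.26  0.55  1.55 -1.29]
turn [-0.13 -0.22  0.49]
shift in target axes [-0.0955  0.002   0.2056]
shift now axes [-0.0963  0.0017  0.2052]
```

View pics/c6.png

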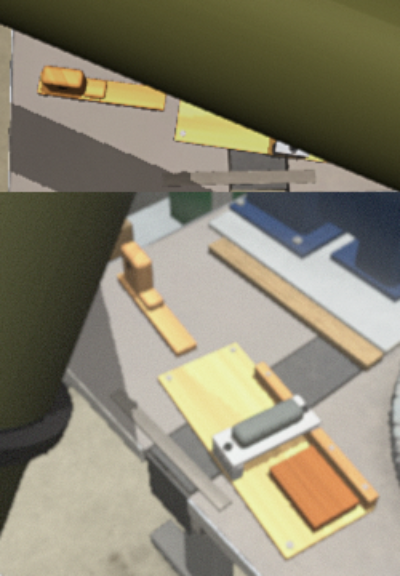

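The stick stands on its sole on the desk before the board, and the blank lies flat past the guard. One last check of the numbers, then I hand in.

```bash
python3 -c "
from h import *
im=dict(np.load('scene6.npz'))
hsv=cv2.cvtColor(im['color'],cv2.COLOR_RGB2HSV);m=((hsv[...,0]<12)&(hsv[...,1]>150)).astype('uint8');m[:250]=0;m[:,:280]=0;m[345:]=0;m[:,380:]=0
c=max(cv2.findContours(m,0,1)[0],key=cv2.contourArea);P=cloud(im)
q=P[m>0];q=q[q[:,2]>.015];print('blank z',np.percentile(q[:,2],[10,50,90]))
O=np.array([.4385,.0975]);y=np.radians(-99.1);ex=np.array([np.cos(y),np.sin(y)]);ey=np.array([-ex[1],ex[0]])
W=np.array([px2w(im,*p[0],.024)[:2] for p in c])-O
r=cv2.minAreaRect(np.float32(np.c_[W@ex,W@ey]));print('blank jig',r)
im=dict(np.load('top6.npz'))
t=px2w(im,150+165/1.6,130+100/1.6,.012)[:2]-O;print('tip jig',t@ex,t@ey)
print(monitor.get_state()['qd'].round(3)); print(order.close_job())"
```

```text
Traceback (most recent call last):
ValueError: max() iterable argument is empty
```

```bash
python3 -c "
from h import *
im=dict(np.load('scene6.npz'))
hsv=cv2.cvtColor(im['color'],cv2.COLOR_RGB2HSV);print(hsv[283,325]);m=((hsv[...,0]<15)&(hsv[...,1]>165)).astype('uint8');m[:255]=0;m[:,:295]=0;m[332:]=0;m[:,357:]=0
m=cv2.morphologyEx(m,cv2.MORPH_OPEN,np.ones((3,3)))
c=max(cv2.findContours(m,0,1)[0],key=cv2.contourArea);P=cloud(im)
mm=np.zeros_like(m);cv2.drawContours(mm,[c],-1,1,-1);q=P[mm>0];print('blank z',np.percentile(q[:,2],[10,50,90]))
O=np.array([.4385,.0975]);y=np.radians(-99.1);ex=np.array([np.cos(y),np.sin(y)]);ey=np.array([-ex[1],ex[0]])
W=np.array([px2w(im,*p[0],.024)[:2] for p in c])-O
print('blank jig',cv2.minAreaRect(np.float32(np.c_[W@ex,W@ey])))
im=dict(np.load('top6.npz'))
t=px2w(im,150+165/1.6,130+100/1.6,.012)[:2]-O;print('tip jig',t@ex,t@ey)
print(monitor.get_state()['qd'].round(3))"
```

```text
[ 13 153 219]Traceback (most recent call last):
  File "<string>", line 6, in <module>
    c=max(cv2.findContours(m,0,1)[0],key=cv2.contourArea);P=cloud(im)
ValueError: max() iterable argument is empty
```

```bash
python3 -c "
from h import *
im=dict(np.load('scene6.npz'))
hsv=cv2.cvtColor(im['color'],cv2.COLOR_RGB2HSV);m=((hsv[...,0]<15)&(hsv[...,1]>135)).astype('uint8');m[:255]=0;m[:,:290]=0;m[335:]=0;m[:,360:]=0
m=cv2.morphologyEx(m,cv2.MORPH_OPEN,np.ones((3,3)))
c=max(cv2.findContours(m,0,1)[0],key=cv2.contourArea);P=cloud(im)
mm=np.zeros_like(m);cv2.drawContours(mm,[c],-1,1,-1);q=P[mm>0];print('blank z',np.percentile(q[:,2],[10,50,90]))
O=np.array([.4385,.0975]);y=np.radians(-99.1);ex=np.array([np.cos(y),np.sin(y)]);ey=np.array([-ex[1],ex[0]])
W=np.array([px2w(im,*p[0],.024)[:2] for p in c])-O
print('blank jig',cv2.minAreaRect(np.float32(np.c_[W@ex,W@ey])))
im=dict(np.load('top6.npz'))
t=px2w(im,150+165/1.6,130+100/1.6,.012)[:2]-O;print('tip jig',t@ex,t@ey)
print(monitor.get_state()['qd'].round(3))"
```

```text
blank z [0.02285891 0.02454999 0.02602225]
blank jig ((0.07568825781345367, 0.010835381224751472), (0.07990919053554535, 0.05877022445201874), 0.10028231143951416)
tip jig -0.16768515547977933 -0.0020349351658096116
[ 0.041 -0.012  0.013  0.018  0.005 -0.    -0.001]
```

All good: the blank's centre is at about +75 mm, flat and aligned, and the stick's tip is at about -168 mm.

```bash
python3 -m pendant '[[[0,0,0],[0,0,0],-1],[[0,0,0],[0,0,0],-1]]'; python3 -c "
from h import *
print(order.close_job())"
```

```text
time: 13.35
position: [0.5031, 0.4822, 0.242]
tool_rot: [2.39, 2.037, 0.0]
ft_force: [0.0, -0.2, 0.7]
grip_width: 1.0
the job is handed in; nothing more can be done
None
```

The blank is through the jig, and I handed the job in at about 13.4 s. I gripped the push stick by its handle, pushed the blank under the guard with its end, drew it back out, set it on the desk before the board and backed the arm off.

| Check | Required | Last measurement |
|---|---|---|
| Blank centre past the guard's middle | over 64 mm | about 75 mm |
| Blank angle to the feed | under 0.35 rad | about 0.002 rad |
| Blank top face | 24 mm up if flat on the board | 24.5 mm (so underside about 8.5 mm) |
| Stick tip | below -24 mm | about -168 mm |

- **Stick:** the last pictures show it standing on its sole. I didn't measure its tilt or the heel.
- **Contact:** the gripper and arm stayed well behind the blank throughout. The wrist force readings I took stayed under 3 N, and the pictures during feeding show the blank against the stick's end. I had no direct reading of the force between stick and blank.
- **Guard position:** my first guard reading was about 5 mm off the board's. I had taken the guard's deck as 59 mm high, but it is about 41 mm, and with 40 mm the readings agree to within about 4 mm.
- **Mask retries:** the colour mask for the final blank check found nothing twice, because the lighting had changed. It worked once I loosened the saturation limit.

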